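Hold the rocking weld cradle on its mark

TASK

Press the sprung hand paddle of the rocking weld cradle so that the top-heavy cradle comes up off its bumper and its red pointer stands on the green sector of the dial, and keep it on the green for eight seconds without a break, as for a tack weld to set. Work it only through the paddle, without touching the cradle or the dial, without letting the cradle swing violently and without disturbing the other things on the bench. The program finishes while holding: keep your hand on the paddle's grip bar, the pointer nearly still on the green.

Things in the scene. Friction and masses are not known exactly. Their poses are not given: they have to be found in the camera images.
- rig: Fixed blue base of the rocking weld cradle, plate 280 x 340 x 16 mm. Origin on the table, 140 mm below the shaft, under the cradle's middle; z up. The level shaft runs along its x axis (bearings at x = -85 and 62 mm, up to z = 152). Its -x side faces the robot, turned up to 0.25 rad. All angles below are right-handed turns about this x: positive lifts the rig's +y side.
- paddle (a joint): Angle of the yellow hand paddle on the shaft (rad): 0 level, -0.36 fully raised (start; its return spring keeps it there), +0.42 fully pressed. Its grip bar is on the rig's -y side, 130 mm from the shaft; the return spring pushes the bar up with about 3 N at the top and 8 N at the bottom. The paddle has hardly any inertia and follows the hand.
- grip_bar: Black rubber grip bar of the paddle: round, 30 mm diameter, 100 mm long along the rig's x. Origin at its middle on its axis; in the rig's frame x = -162, y = -130*cos(paddle), z = 140 - 130*sin(paddle) mm. A sleeve that can spin on its own axis. Its end towards the cradle meets the 12 mm thick paddle arm, the rest is free: push it down from above or grip it.
- cradle: Rocking cradle: steel beam 400 mm long along y, origin on the shaft, axes parallel to the rig's at tilt T = 0. T (turn about x) runs from -0.30 rad (+y end down on its black bumper; at rest here at the start) to +0.30 (other bumper). Free on the shaft, next to no damping; driven only by a soft torsion spring between paddle and cradle. Top-heavy: it stays by itself at no T between.
- bellows: Flanged steel bellows clamped on the cradle, 90 mm square foot, 112 mm high, nominal 0.36 kg; origin under its foot, 16 mm above the shaft at T = 0. With it the cradle obeys I*T'' = W*T + K*(paddle - T) + D, I = 0.073 kg m2, spring K = 0.195 N m/rad, W = 0.31 N m/rad (hidden mass: W is off by up to 15 %), D = hidden unbalance up to 0.02 N m either way.
- weight_left: Red weight disc, 80 mm diameter, 0.9 kg (may be off by 1 %), at the cradle's +y end, 180 mm from the shaft; its twin is at the -y end. To hold a tilt T the paddle must stand at T - (W*T + D)/K, so a more positive T needs a more negative paddle. At rest on the bumper the cradle lifts off when the paddle passes about +0.03 to +0.33 rad, and then runs away unless caught.
- pointer_tip (a point): End of the thin red pointer on the cradle's far (+x) side: 200 mm from the shaft axis, straight up at tilt 0, 95 mm from the rig's origin along x. It moves to -y as the tilt grows.
- mark_mid (a point): Middle of the green sector (about 40 mm wide, +-0.1 rad, with a small tab on top) on the white dial behind the pointer; same plane and same 200 mm radius as the pointer tip, which lies on this point at the wanted reading. Wanted tilt between -0.1 and +0.1 rad, different every time.
- mark: The green sector itself, clamped stiffly to the dial; origin on the shaft axis, its z axis points from the shaft to the middle of the sector. Not to be touched.
- wheel_red: bystander: red grinding wheel lying flat, 110 mm diameter, 20 mm thick; origin under its centre
- cutting_disc: bystander: dark cutting disc lying flat, 124 mm diameter, 6 mm thick; origin under its centre
- spanner: bystander: steel spanner lying on the table; origin on its underside
- paste_jar: bystander: jar 70 mm diameter, 70 mm high; origin under its centre
- bolt_tray: bystander: yellow tray 130 x 170 x 35 mm; origin under its centre
- flange_hub: bystander: steel flanged hub, 100 mm diameter, 45 mm high; origin under its centre

How it is judged:
By the outcome, as a careful person would: the job done as asked, in the order asked, and still so for the second after the job is handed in, while the arm keeps its last pose, push and grip.
It also fails if it takes over 64 s, if anything falls off the work surface, if the arm or the gripper's body presses on something with over 40 N, if the wrist force passes 120 N, or if a joint passes its speed limit or range.

ROBOT

A 7-joint arm with a two-finger parallel gripper is mounted at the origin on the work surface. World frame = base frame: x ahead of the robot, y to its left, z up, the work surface at z = 0. Lengths are in m, angles in rad, forces in N, time in s.
With the tool pointing down it reaches from about 0.35 to 0.9 m from the base axis. Payload 8.1 kg.
Tool frame: the origin (TCP) lies on the front face of the gripper's body, between the roots of the fingers; the fingertips stand 73 mm ahead of it and the grasp point (between the pads) lies 54 mm ahead of it; z points along the fingers, y is the line along which they close (so a half turn about z gives the same grasp; the last joint's range is limited). The gripper opens to 85 mm and grips with 20 to 120 N. Pads are 22 mm wide; open, the fingers measure 114 mm over their backs; the gripper's body (76 mm by 85 mm) begins 54 mm behind the grasp point. The pads swing forward as they close: fully open they stand 13 mm farther back than shut.
Start: joints at [-1.29, 0.434, 0.025, 1.573, -0.012, 1.134, -0.075], TCP at [0.234, 0.58, 0.304] pointing down, gripper open.
Joint ranges: [-2.62, 2.62], [-0.44, 2.09], [-1.27, 1.32], [0.08, 2.57], [-1.32, 4.46], [0.12, 2], [-2.74, 2.74]. Speed limits (rad/s): [2.22, 2.22, 3.01, 3.01, 3.14, 3.14, 3.14].

INTERFACE

Orientations are given as a unit quaternion [w, x, y, z].
In Python, from workcell import get_obs, read_camera, sign_off gives the robot as it stands.
- The arm moves only by the shell command python3 -m crank 'ROWS' [OPENING] [FORCE]. ROWS is JSON, a list that holds one entry, the list of rows, each a list of 6 numbers: the shift along the tool's x, y, z each as a share of 0.025 m, from -1 to 1, then the turn, a rotation vector about the tool's x, y, z each as a share of 4 degrees, from -1 to 1. A call has 1 to 8 rows; each row shifts and turns the commanded pose from where the row before left it, along the tool's axes as they then stand; what a row does not reach is not made up. A row lasts 1/12 s, in which the tool goes at most 41.7 mm and 7.16 degrees, less where a joint would pass 70% of its speed; a pose out of reach is approached as far as the arm can. A call with a number of a shift or a turn outside -1 to 1 is refused whole. A call with a gripper value outside its range is refused whole. OPENING is the finger opening in mm, from 0 to 85.4, set as the call begins (- or left out, the last holds). The fingers move at their own pace and stop on an object; FORCE is the grip in N (left out, the last holds). Time passes only in rows, so rows that do not move let the fingers close. It gives the time, the measured TCP pose, the force, the opening and the grip force at its end, in the units of the state.
- get_obs(): the state, without advancing time (a new reading comes with each control period).
- read_camera(name): name is "scene" or "top" or "wrist"; returns a dict with "frame" (480x640x3 uint8, red, green, blue), "range_z" (480x640 float32, m along the optical axis (not along the pixel's ray), 0 where there is no reading), "vfov" (degrees; the focal length in pixels is half the picture's height over the tangent of half this angle, whatever the lens; pixels are square), "cx", "cy" (the principal point, pixels), "camera_from_world" (4x4, takes a point from world to camera coordinates); the wrist camera has in their place "hand_eye" (4x4, takes a point from camera to tool coordinates, whose origin is the TCP and whose axes are the flange's). Camera axes: x right, y down, z forward; pixel columns grow to the right and rows downward; lengths in m; the calibration is good to about 2 mm. The wrist camera is an equidistant fisheye: a pixel r from the principal point sees the ray r / f radians off the axis. A picture is of the moment at which its call begins: read the wrist's pose just before it.
- sign_off(): hands the job in; it is judged then, once.
The state is a dict: "time": time; "joint_pos": joint angles; "qd": joint speeds; "effort": joint torques, N m; "tool_pos": TCP position; "eef_rot": TCP orientation; "ft_force": force on the tool from outside, world axes, zero at the start; "torque": the same for the moment, N m; "finger_gap": finger opening in m; "grasp_force": force on a finger pad.
Only numpy, scipy, OpenCV 4.12 (cv2) and the standard library are available. Lean on these libraries where they do the work, as an engineer would, in place of code of your own. Each camera call takes 0.05 s, during which the arm holds its last target. There are 200 camera calls.

## Working session

There is one attempt and no reset: what is moved stays moved. The work goes in short steps, Python scripts to look and compute and a shell command to move; the robot and the scene stay as the last step left them, time stands still between calls to the robot, and variables do not carry over. Pictures are saved under pics/ and viewed, at most 10 in all, crops included, and the job is handed in when it is done.

```bash
mkdir -p pics; ls; cat > h.py <<'E'
import numpy as np, cv2
from workcell import get_obs, read_camera
def cam(n):
    c=read_camera(n); c['f']=240/np.tan(np.radians(c['vfov'])/2); return c
def ray(c,u,v):
    M=np.linalg.inv(c['camera_from_world']); d=np.array([(u-c['cx'])/c['f'],(v-c['cy'])/c['f'],1.])
    return M[:3,3],M[:3,:3]@d
def pt(c,u,v,z=None):
    z=c['range_z'][int(round(v)),int(round(u))] if z is None else z
    o,d=ray(c,u,v); return o+d*z
def cloud(c):
    v,u=np.mgrid[0:480,0:640]; z=c['range_z']; M=np.linalg.inv(c['camera_from_world'])
    P=np.stack([(u-c['cx'])/c['f']*z,(v-c['cy'])/c['f']*z,z],-1)
    return P@M[:3,:3].T+M[:3,3]
def proj(c,p):
    q=c['camera_from_world']@np.append(p,1); return c['f']*q[0]/q[2]+c['cx'],c['f']*q[1]/q[2]+c['cy']
E
python3 - <<'E'
from h import *
print(get_obs())
for n in('scene','top'):
    c=cam(n); cv2.imwrite(f'pics/{n}0.png',c['frame'][:,:,::-1]); print(n,c['f'],np.linalg.inv(c['camera_from_world']).round(3).tolist())
E
```

```text
pics
{'time': 0.0, 'joint_pos': array([-1.28958749,  0.43522229,  0.02499747,  1.57413148, -0.01158825,
        1.13393655, -0.07510162]), 'qd': array([ 0.00072539, -0.00018004, -0.00098699,  0.00192771,  0.00042249,
       -0.00165901,  0.00058243]), 'effort': array([ 8.79888171e-05, -6.70480084e+01,  1.02534167e+00, -3.16207588e+01,
        1.55814516e-02,  1.25465321e-02, -9.78467568e-06]), 'tool_pos': array([0.23394731, 0.57914416, 0.30311327]), 'eef_rot': array([-6.76045158e-05,  1.90772334e-01,  9.81634002e-01, -7.73486434e-04]), 'ft_force': array([ 0.63470745, -0.10773232, -0.24664595]), 'torque': array([-0.01577504, -0.0067195 , -0.03295672]), 'grasp_force': 0.0, 'finger_gap': 0.08522919936058346}
scene 445.7389491467058 [[-0.227, 0.815, -0.533, 1.164], [0.974, 0.19, -0.124, 0.19], [0.0, -0.547, -0.837, 1.189], [0.0, 0.0, 0.0, 1.0]]
top 449.26305601472706 [[-0.046, -0.977, 0.207, 0.294], [-0.999, 0.046, -0.004, 0.051], [-0.006, -0.207, -0.978, 1.339], [0.0, 0.0, 0.0, 1.0]]
```

View pics/scene0.png

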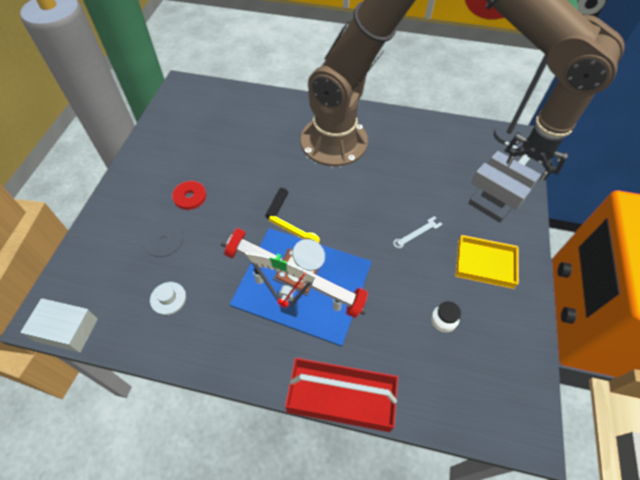

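View pics/top0.png

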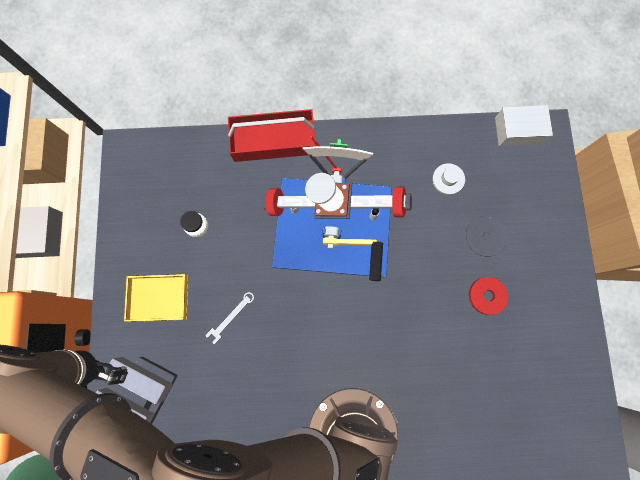

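The scene view shows the rig around (300,285), the grip bar at (277,203), and green on the dial at (280,262). In the top view the bar is at (376,261), the blue plate around (332,226), and the green tab at (340,143).

```bash
python3 - <<'E'
from h import *
t=cam('top'); s=cam('scene')
a=cv2.resize(t['frame'][120:290,250:420],(510,510),interpolation=cv2.INTER_CUBIC)
b=cv2.resize(s['frame'][180:350,220:380],(480,510),interpolation=cv2.INTER_CUBIC)
im=np.zeros((510,800,3),np.uint8); im[:400,:400]=cv2.resize(a,(400,400)); im[:425,400:]=cv2.resize(b,(400,425)); cv2.imwrite('pics/crop1.png',im[:430,:,::-1])
for n,c in(('top',t),('scene',s)):
    P=cloud(c); h=cv2.cvtColor(c['frame'],cv2.COLOR_RGB2HSV)
    blue=(h[...,0]>100)&(h[...,0]<125)&(h[...,1]>150)&(h[...,2]>80)&(abs(P[...,2]-.016)<.012)
    p=P[blue]; p=p[(p[:,0]>.35)&(p[:,0]<.95)&(abs(p[:,1])<.5)]
    r=cv2.minAreaRect(p[:,:2].astype(np.float32)); print(n,'plate',r,p[:,2].mean(),len(p))
    g=(h[...,0]>45)&(h[...,0]<85)&(h[...,1]>120)&(h[...,2]>60)&(P[...,2]>.2)&(abs(P[...,1])<.4)
    print('green',g.sum(),P[g].mean(0),P[g].min(0),P[g].max(0), np.argwhere(g).mean(0))
    k=(h[...,2]<60)&(P[...,2]>.12)&(P[...,0]>.35)&(P[...,0]<.6)&(abs(P[...,1])<.3)
    if k.sum(): print('bar',k.sum(),P[k].mean(0),P[k].min(0),P[k].max(0))
    y=(h[...,0]>22)&(h[...,0]<34)&(h[...,1]>150)&(P[...,2]>.1)&(abs(P[...,1])<.3)
    if y.sum(): print('yel',y.sum(),P[y].mean(0))
E
```

```text
top plate ((0.5939343571662903, 0.029615774750709534), (0.33747655153274536, 0.27845343947410583), 82.33941650390625) 0.015799757062672233 6335
green 61 [0.71387518 0.01023143 0.34958658] [ 0.70798412 -0.00686561  0.3336947 ] [0.72153079 0.02860365 0.36327294] [144.18032787 338.8852459 ]
bar 419 [ 0.45487094 -0.07428168  0.19739257] [ 0.40654504 -0.17170485  0.18046651] [ 0.59375845 -0.05507721  0.20757612]
yel 14 [0.5134346  0.01416944 0.15946952]
scene plate ((0.5942682027816772, 0.02924998104572296), (0.3387017250061035, 0.28209152817726135), 82.2890625) 0.0161298515118063 5909
green 141 [0.72325892 0.01422936 0.349439  ] [ 0.70859899 -0.00746248  0.31103306] [1.16390493 0.19009747 1.1889547 ] [262.54609929 278.45390071]
bar 244 [ 0.46060955 -0.07253865  0.19806519] [ 0.41257354 -0.09170317  0.18592505] [ 0.50716446 -0.05691159  0.20495224]
yel 503 [0.1056705  0.05649427 0.17856235]
```

View pics/crop1.png

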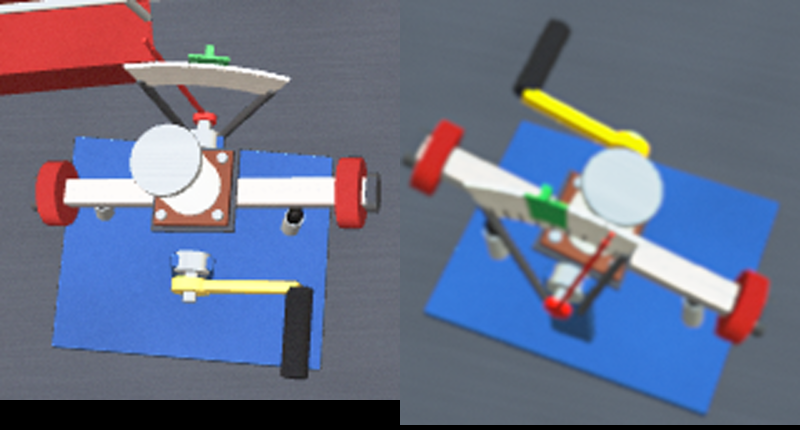

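The crop shows the grip bar (297,330 in crop) on its raised yellow arm, the pointer in front of the dial in the scene half (tip about (608,235)), and the green sector with its tab at (545,195). So the pointer must go toward the left of the image, which is positive tilt.

```bash
cat >> h.py <<'E'
from scipy.optimize import least_squares
def red(c):
    h=cv2.cvtColor(c['frame'],cv2.COLOR_RGB2HSV)
    return ((h[...,0]<8)|(h[...,0]>172))&(h[...,1]>150)&(h[...,2]>80)
class Rig: pass
def rot(yaw): 
    c,s=np.cos(yaw),np.sin(yaw); return np.array([[c,-s,0],[s,c,0],[0,0,1.]])
E
python3 - <<'E'
from h import *
t=cam('top'); s=cam('scene'); yaw=np.radians(82.31-90); R=rot(yaw); pc=np.array([.5941,.0294,0])
for n,c in(('top',t),('scene',s)):
    Q=(cloud(c)-pc)@R; h=cv2.cvtColor(c['frame'],cv2.COLOR_RGB2HSV); z=Q[...,2]
    k=(h[...,2]<60)&(z>.15)&(z<.215)&(Q[...,0]>-.25)&(Q[...,0]<-.02)&(abs(Q[...,1]+.12)<.04)
    q=Q[k]; print(n,'bar',q.mean(0),np.percentile(q,[2,98],axis=0).tolist(),'slope',np.polyfit(q[:,0],q[:,1],1))
    g=(h[...,0]>45)&(h[...,0]<85)&(h[...,1]>120)&(z>.28)&(abs(Q[...,1])<.1)&(Q[...,0]<.2)
    q=Q[g]; print('green',q.mean(0),q.min(0),q.max(0)); tp=q[q[:,2]>q[:,2].max()-.012]; print(' toptab',tp.mean(0))
    m=red(c)&(z>.04)&(z<.36)&(abs(Q[...,0])<.2)&(abs(Q[...,1])<.26)
    nl,lab,st,ce=cv2.connectedComponentsWithStats(m.astype(np.uint8))
    for i in range(1,nl):
        if st[i,4]>3: q=Q[lab==i]; print('red',st[i,4],ce[i].round(1),q.mean(0).round(4),q.min(0).round(3),q.max(0).round(3))
    w=(h[...,1]<60)&(h[...,2]>150)&(z>.22)&(z<.4)&(Q[...,0]>.08)&(Q[...,0]<.2)&(abs(Q[...,1])<.15)
    if w.sum(): print('dial',w.sum(),Q[w].mean(0),Q[w].min(0),Q[w].max(0))
E
```

```text
top bar [-0.12400886 -0.12121755  0.19707934] [[-0.17110513510809225, -0.13504896616566775, 0.18828707136137857], [-0.07605839741605869, -0.10833982882047247, 0.20345917740651503]] slope [ 0.00029695 -0.12118073]
green [ 0.12131456 -0.00236974  0.34917742] [ 0.11509437 -0.02018776  0.33093802] [0.12927305 0.01806148 0.36312181]
 toptab [ 0.12056733 -0.00109025  0.3582715 ]
red 26 [314.3 140.8] [0.1341 0.0569 0.3277] [0.131 0.049 0.303] [0.137 0.064 0.352]
red 32 [255.9 152.3] [0.1977 0.2501 0.0585] [0.195 0.236 0.041] [0.2   0.26  0.074]
red 61 [333.9 165.7] [0.1327 0.0081 0.1727] [ 0.128 -0.012  0.135] [0.136 0.03  0.236]
red 329 [398.3 201.4] [ 0.0326 -0.1666  0.2201] [ 0.    -0.193  0.17 ] [ 0.075 -0.151  0.239]
red 352 [272.8 201.7] [0.0335 0.1733 0.1113] [-0.     0.151  0.058] [0.075 0.195 0.132]
dial 576 [ 0.1165098  -0.00054971  0.31338768] [ 0.11364925 -0.0842002   0.27856823] [0.1362999  0.08348549 0.33978033]
scene bar [-0.11878682 -0.11893292  0.19801911] [[-0.16507222330113575, -0.13032718806885565, 0.1891766914609664], [-0.07272882860638612, -0.10891493305793744, 0.20426021986162565]] slope [-0.0365769  -0.12327778]
green [ 0.12417237 -0.00102425  0.33749625] [ 0.11628359 -0.02075415  0.3116883 ] [0.13015665 0.01496924 0.363191  ]
 toptab [ 0.12437916 -0.00152416  0.35830412]
red 268 [234.  242.1] [ 0.0522 -0.1629  0.2209] [ 0.006 -0.179  0.187] [ 0.081 -0.15   0.235]
red 6 [301.  277.5] [0.1367 0.0567 0.3293] [0.136 0.054 0.32 ] [0.137 0.059 0.339]
red 23 [296.1 284.3] [0.1283 0.0401 0.2686] [0.072 0.012 0.157] [0.137 0.052 0.309]
red 300 [357.7 302.8] [0.0518 0.1773 0.1156] [0.007 0.155 0.077] [0.081 0.194 0.131]
red 56 [283.  302.8] [0.1329 0.0023 0.146 ] [ 0.108 -0.012  0.086] [0.137 0.013 0.179]
red 16 [368.1 372.7] [0.1986 0.256  0.0617] [0.194 0.25  0.043] [0.2   0.26  0.074]
dial 447 [0.1193021  0.00292529 0.31387761] [ 0.08013147 -0.08540124  0.23407013] [0.13718715 0.08355697 0.36213916]
```

```bash
python3 -m crank '[[[-0.4,-1,0,0,0,-0.9],[-0.4,-1,0,0,0,-0.9],[-0.45,-1,0,0,0,-0.9],[-0.5,-1,0,0,0,-0.9],[-0.5,-1,0,0,0,0],[-0.5,-1,0,0,0,0],[-0.5,-1,0,0,0,0],[-0.5,-1,0,0,0,0]]]' 65
python3 -m crank '[[[-0.5,-1,0,0,0,0],[-0.5,-1,0,0,0,0],[-0.5,-1,0,0,0,0],[-0.5,-1,0,0,0,0],[-0.5,-1,0,0,0,0],[-0.5,-1,0,0,0,0],[-0.5,-1,0,0,0,0],[-0.5,-1,0,0,0,0]]]'
cat >> h.py <<'E'
yaw=np.radians(82.31-90); R=rot(yaw); pc=np.array([.5941,.0294,0]); O=pc+R@[.0405,0,0]
from scipy.spatial.transform import Rotation as Ro
def go(target):
    o=get_obs(); q=np.array(o['eef_rot'])[[1,2,3,0]]; A=Ro.from_quat(q).as_matrix()
    D=np.c_[-R[:,0],R[:,1],-np.array([0,0,1])]
    print('t',o['time'],'pos',o['tool_pos'].round(4),'shift rows',(A.T@(target-o['tool_pos'])/.025).round(2),'turn rows',(np.degrees(Ro.from_matrix(A.T@D).as_rotvec())/4).round(2),'F',o['ft_force'].round(1),'gap',round(o['finger_gap'],4),'grip',o['grasp_force'])
E
cat > tgt.py <<'E'
from h import *
go(pc+R@[-.128,-.1215,.186+.054])
E
python3 tgt.py
```

```text
time: 0.97
tool_pos: [0.2841, 0.3646, 0.304]
eef_rot: [0.0, 0.066, 0.998, 0.0]
ft_force: [0.7, -0.4, -0.8]
finger_gap: 0.0651
grasp_force: 0.0
time: 1.63
tool_pos: [0.3567, 0.1532, 0.3041]
eef_rot: [0.0, 0.066, 0.998, 0.0]
ft_force: [0.5, 0.0, -0.1]
finger_gap: 0.065
grasp_force: 0.0
t 1.6333 pos [0.3567 0.1532 0.3041] shift rows [-4.94 -8.51  2.56] turn rows [0.01 0.01 0.02] F [ 0.5  0.  -0.1] gap 0.065 grip 0.0
```

```bash
python3 -m crank '[[[-0.6,-1,0,0,0,0],[-0.6,-1,0,0,0,0],[-0.6,-1,0,0,0,0],[-0.6,-1,0,0,0,0],[-0.6,-1,0,0,0,0],[-0.6,-1,0,0,0,0],[-0.6,-1,0,0,0,0],[-0.6,-1,0,0,0,0]]]' >/dev/null
python3 -m crank '[[[0,-0.4,0,0,0,0],[0,0,0,0,0,0]]]' >/dev/null
python3 tgt.py
python3 - <<'E'
from h import *
o=get_obs(); w=read_camera('wrist'); cv2.imwrite('pics/w1.png',w['frame'][:,:,::-1])
E
```

```text
t 2.4667 pos [ 0.4476 -0.0722  0.3039] shift rows [-0.14 -0.05  2.56] turn rows [-0.01  0.   -0.04] F [-0.4  0.5 -1.2] gap 0.0648 grip 0.0
```

View pics/w1.png

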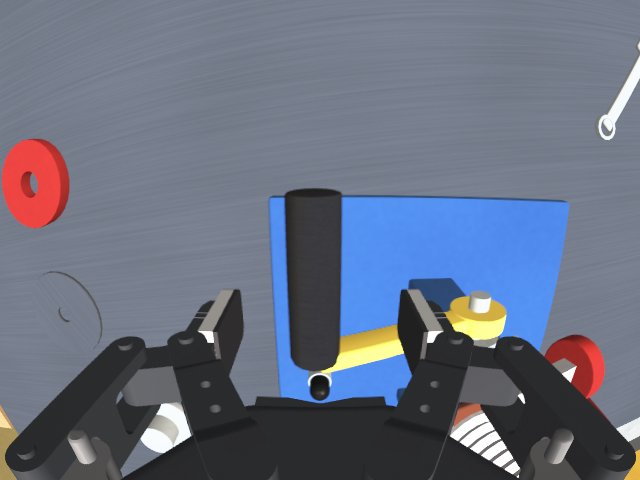

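The wrist view shows the bar centred between the fingers (column about 315) and clear of both pads. I'll descend and grip.

```bash
python3 -m crank '[[[-0.14,-0.05,0.85,0,0,0],[0,0,0.85,0,0,0],[0,0,0.85,0,0,0],[0,0,0,0,0,0]]]'
python3 -m crank '[[[0,0,0,0,0,0],[0,0,0,0,0,0],[0,0,0,0,0,0],[0,0,0,0,0,0],[0,0,0,0,0,0],[0,0,0,0,0,0]]]' 20 35
python3 tgt.py
cat >> h.py <<'E'
def tilt(c):
    """tilt from the two red weights in the scene view, (v difference, modelled)"""
    P=cloud(c); Q=(P-O)@R; m=red(c)&(abs(Q[...,2]-.14)<.12)&(abs(Q[...,0]-.0)<.06)&(abs(abs(Q[...,1])-.175)<.04)
    v,u=np.nonzero(m); s=Q[m][:,1]>0
    a=np.array([u[s].mean(),v[s].mean()]); b=np.array([u[~s].mean(),v[~s].mean()]); q=Q[m]
    d=q[s].mean(0)-q[~s].mean(0); Td=np.arctan2(d[2],d[1])
    def pr(T,sg): return np.array(proj(c,O+R@np.array([0,sg*.18*np.cos(T),.14+sg*.18*np.sin(T)])))
    Ti=least_squares(lambda x:(pr(x[0],1)-pr(x[0],-1))-(a-b),[0.]).x[0]
    # pointer: red pixels in the dial plane
    k=red(c)&(abs(Q[...,0]-.095)<.012)&(Q[...,2]>.21)&(abs(Q[...,1])<.09); q=Q[k]
    Tp=np.median(np.arctan2(-q[:,1],q[:,2]-.14)) if len(q)>3 else np.nan
    return Ti,Td,Tp
def mark(c):
    P=cloud(c); Q=(P-O)@R; h=cv2.cvtColor(c['frame'],cv2.COLOR_RGB2HSV)
    g=(h[...,0]>45)&(h[...,0]<85)&(h[...,1]>120)&(abs(Q[...,0]-.085)<.02)&(Q[...,2]>.28)
    v,u=np.nonzero(g); out=[]
    M=np.linalg.inv(c['camera_from_world'])
    for a,b in zip(u,v):   # cast onto the plane rig x=.085
        o,d=ray(c,a,b); o=R.T@(o-O); d=R.T@d; p=o+d*((np.median(Q[g][:,0])-o[0])/d[0]); out.append(np.arctan2(-p[1],p[2]-.14))
    return np.mean(out),np.min(out),np.max(out)
E
python3 - <<'E'
from h import *
s=cam('scene'); print(tilt(s),mark(s)); t=cam('top'); print(mark(t))
h=cv2.cvtColor(s['frame'],cv2.COLOR_RGB2HSV)
Q=(cloud(s)-O)@R; k=(h[...,2]<60)&(abs(Q[...,0]+.162)<.05)&(abs(Q[...,1]+.125)<.03)&(abs(Q[...,2]-.17)<.06)
print('bar',k.sum(),Q[k].mean(0) if k.sum() else 0)
E
```

```text
time: 2.85
tool_pos: [0.4489, -0.0692, 0.2372]
eef_rot: [-0.003, 0.065, 0.998, 0.0]
ft_force: [-0.3, 0.4, 0.4]
finger_gap: 0.0644
grasp_force: 0.0
time: 3.35
tool_pos: [0.4504, -0.0757, 0.2414]
eef_rot: [0.001, 0.068, 0.998, -0.002]
ft_force: [-3.8, -19.7, -1.6]
finger_gap: 0.0293
grasp_force: 36.2
t 3.35 pos [ 0.4504 -0.0757  0.2414] shift rows [-0.01  0.07  0.06] turn rows [-0.07  0.02 -0.03] F [ -3.8 -19.7  -1.6] gap 0.0293 grip 36.20493024587631
(np.float64(-0.29184776265401063), np.float64(-0.2997018308912054), np.float64(-0.2932165710082591)) (np.float64(0.004765894522313248), np.float64(-0.07604501379632116), np.float64(0.09446614583150154))
(np.float64(0.014521185884423873), np.float64(-0.07786007013223047), np.float64(0.10283616384838708))
bar 201 [-0.14811208 -0.12003815  0.20137888]
```

```bash
python3 -m crank '[[[0,-0.06,0,0,0,0],[0,0,0,0,0,0],[0,0,0,0,0,0],[0,0,0,0,0,0]]]'; python3 -m crank '[[[0,0,0,0,0,0],[0,0,0,0,0,0]]]'
```

```text
time: 3.78
tool_pos: [0.4504, -0.0759, 0.2414]
eef_rot: [0.001, 0.068, 0.998, -0.002]
ft_force: [-2.7, -14.3, -1.4]
finger_gap: 0.0287
grasp_force: 36.0
time: 3.95
tool_pos: [0.4504, -0.0759, 0.2413]
eef_rot: [0.001, 0.068, 0.998, -0.002]
ft_force: [-2.0, -14.6, -1.5]
finger_gap: 0.029
grasp_force: 36.0
```

```bash
cat > look.py <<'E'
import sys,json,os
from h import *
from scipy.linalg import solve_discrete_are, expm
I,K,W,TS=.073,.195,.31,.010
N=int(sys.argv[1]) if len(sys.argv)>1 else 4       # rows planned for the next call
o=get_obs(); c=cam('scene'); t=o['time']; Ti,Td,Tp=tilt(c); T=Ti*.3/.292
p=np.arcsin(np.clip((.14-(o['tool_pos'][2]-.0555))/.13,-1,1))
S=json.load(open('s.json')) if os.path.exists('s.json') else dict(t=t,p=p,x=[-.3,0,0],P=np.diag([1e-6,1e-8,.012**2]).tolist())
x=np.array(S['x']); P=np.array(S['P']); n=max(int(round((t-S['t'])/.005)),0); h=.005
A=np.array([[0,1,0],[(W-K)/I,0,1/I],[0,0,0]]); F=np.eye(3)+A*h
on=S['x'][0]<-.29
for i in range(n):
    pi=S['p']+(p-S['p'])*min(1,max(0,(i*h-.06)/.17))   # the step is taken in the first two rows
    x=F@x+np.array([0,h*K*pi/I,0]); P=F@P@F.T+np.diag([0,1e-5*h,2e-6*h])
    if x[0]<=-.3: x[0]=-.3; x[1]=max(x[1],0)
if T<-.293:      # still on the bumper: torque is not yet positive
    x[:2]=[-.3,0]; P[:2]=0; P[:,:2]=0; P[0,0]=1e-6; P[1,1]=1e-6
    x[2]=min(x[2],-(-W*.3+K*(p+.3))+.0005)
else:
    H=np.array([[1,0,0]]); k=P[:,0]/(P[0,0]+.0025**2); x=x+k*(T-x[0]); P=P-np.outer(k,P[0])
json.dump(dict(t=t,p=p,x=x.tolist(),P=P.tolist()),open('s.json','w'))
dt=N/12+.05; G=expm(np.block([[A[:2,:2],np.array([[0],[K/I]])],[np.zeros((1,3))]])*dt); Ad,Bd=G[:2,:2],G[:2,2:]
X=solve_discrete_are(Ad,Bd,np.diag([.6,.3]),np.eye(1)); L=np.linalg.solve(1+Bd.T@X@Bd,Bd.T@X@Ad)[0]
ps=TS-(W*TS+x[2])/K; pn=np.clip(ps-L@(x[:2]-[TS,0]),-.3,.4)
sc=lambda f:(f(pn)-f(p))*.13/.025
print(f't {t:.2f} T {T:+.4f} Td {Td:+.3f} Tp {Tp:+.3f} | p {p:+.3f} est {x.round(4)} p* {ps:+.3f} -> pn {pn:+.3f} tool y {-sc(np.cos):+.2f} z {sc(np.sin):+.2f} F {o["ft_force"].round(1)}')
E
python3 -m crank '[[[0,-0.1,0.3,0,0,0],[0,-0.1,0.3,0,0,0],[0,-0.1,0.3,0,0,0],[0,-0.1,0.3,0,0,0],[0,-0.05,0.3,0,0,0],[0,-0.04,0.3,0,0,0],[0,0,0,0,0,0],[0,0,0,0,0,0]]]'; python3 look.py
```

```text
time: 4.62
tool_pos: [0.4494, -0.0849, 0.1963]
eef_rot: [0.0, 0.066, 0.998, 0.0]
ft_force: [-3.8, -2.5, 5.2]
finger_gap: 0.0288
grasp_force: 36.7
t 4.62 T -0.2989 Td -0.300 Tp -0.292 | p -0.006 est [-0.3  0.   0. ] p* -0.006 -> pn +0.340 tool y +0.30 z +1.77 F [-3.8 -2.5  5.2]
```

```bash
python3 -m crank '[[[0,0,0.05,0,0,0],[0,0,0.05,0,0,0],[0,0,0.05,0,0,0],[0,0,0.05,0,0,0],[0,0,0.05,0,0,0],[0,0,0.05,0,0,0],[0,0,0.05,0,0,0],[0,0,0.05,0,0,0]]]' >/dev/null; python3 look.py
```

```text
t 5.33 T -0.2997 Td -0.299 Tp -0.293 | p +0.069 est [-0.3  0.   0. ] p* -0.006 -> pn +0.340 tool y +0.29 z +1.38 F [-4.4 -0.6  6.1]
```

```bash
python3 -m crank '[[[0,0.01,0.05,0,0,0],[0,0,0.05,0,0,0],[0,0.01,0.05,0,0,0],[0,0,0.05,0,0,0],[0,0.01,0.05,0,0,0],[0,0.01,0.05,0,0,0],[0,0,0,0,0,0],[0,0,0,0,0,0]]]' >/dev/null; python3 look.py
```

```text
t 6.05 T -0.2992 Td -0.299 Tp -0.292 | p +0.127 est [-0.3  0.   0. ] p* -0.006 -> pn +0.340 tool y +0.26 z +1.08 F [-4.5 -1.2  7.3]
```

```bash
python3 -m crank '[[[0,0.02,0.05,0,0,0],[0,0.02,0.05,0,0,0],[0,0.02,0.05,0,0,0],[0,0.02,0.05,0,0,0],[0,0,0,0,0,0],[0,0,0,0,0,0],[0,0,0,0,0,0],[0,0,0,0,0,0]]]' >/dev/null; python3 look.py
```

```text
t 6.77 T -0.2759 Td -0.274 Tp -0.270 | p +0.165 est [-0.2759  0.0722  0.0065] p* -0.039 -> pn +0.217 tool y +0.05 z +0.26 F [-4.6 -6.5  6.3]
```

```bash
python3 -m crank '[[[0,0,0.26,0,0,0],[0,0,0,0,0,0],[0,0,0,0,0,0],[0,0,0,0,0,0]]]' >/dev/null; python3 look.py
```

```text
t 7.15 T -0.2306 Td -0.226 Tp -0.222 | p +0.217 est [-0.2312  0.1634  0.0072] p* -0.043 -> pn +0.083 tool y -0.10 z -0.69 F [-4.3 -1.7  8. ]
```

```bash
python3 -m crank '[[[0,-0.05,-0.69,0,0,0],[0,0,0,0,0,0],[0,0,0,0,0,0],[0,0,0,0,0,0]]]' >/dev/null; python3 look.py
```

```text
t 7.53 T -0.1593 Td -0.149 Tp -0.152 | p +0.081 est [-0.1584  0.2077  0.0064] p* -0.039 -> pn -0.033 tool y -0.01 z -0.59 F [-4.5 -6.2  5.7]
```

```bash
python3 -m crank '[[[0,-0.04,-0.59,0,0,0],[0,0,0,0,0,0],[0,0,0,0,0,0],[0,0,0,0,0,0]]]' >/dev/null; python3 look.py
```

```text
t 7.92 T -0.1059 Td -0.088 Tp -0.097 | p -0.033 est [-0.1022  0.1276  0.0031] p* -0.022 -> pn -0.008 tool y -0.00 z +0.13 F [-3.4 -4.3  5.1]
```

```bash
python3 -m crank '[[[0,0,0.13,0,0,0],[0,0,0,0,0,0],[0,0,0,0,0,0],[0,0,0,0,0,0]]]' >/dev/null; python3 look.py
```

```text
t 8.30 T -0.0690 Td -0.052 Tp -0.066 | p -0.006 est [-0.0684  0.0678  0.0025] p* -0.019 -> pn +0.009 tool y +0.00 z +0.08 F [-3.7 -5.1  5.5]
```

```bash
python3 -m crank '[[[0,0,0.08,0,0,0],[0,0,0,0,0,0],[0,0,0,0,0,0],[0,0,0,0,0,0]]]' >/dev/null; python3 look.py
```

```text
t 8.68 T -0.0456 Td -0.028 Tp -0.046 | p +0.009 est [-0.0458  0.052   0.0026] p* -0.019 -> pn -0.003 tool y -0.00 z -0.06 F [-3.7 -4.4  5.5]
```

```bash
python3 -m crank '[[[0,0,-0.06,0,0,0],[0,0,0,0,0,0],[0,0,0,0,0,0],[0,0,0,0,0,0]]]' >/dev/null; python3 look.py 6
```

```text
t 9.07 T -0.0233 Td -0.005 Tp -0.023 | p -0.003 est [-0.0238  0.0532  0.0031] p* -0.022 -> pn -0.030 tool y +0.00 z -0.14 F [-4.1 -4.8  5.9]
```

```bash
python3 -m crank '[[[0,0,-0.14,0,0,0],[0,0,0,0,0,0],[0,0,0,0,0,0],[0,0,0,0,0,0],[0,0,0,0,0,0],[0,0,0,0,0,0]]]' >/dev/null; python3 look.py 6
```

```text
t 9.62 T -0.0048 Td +0.014 Tp -0.005 | p -0.030 est [-0.0043  0.0218  0.0024] p* -0.018 -> pn -0.021 tool y -0.00 z +0.04 F [-3.8 -4.   5.8]
```

```bash
python3 -m crank '[[[0,0,0.04,0,0,0],[0,0,0,0,0,0],[0,0,0,0,0,0],[0,0,0,0,0,0],[0,0,0,0,0,0],[0,0,0,0,0,0]]]' >/dev/null; python3 look.py 8
```

```text
t 10.17 T -0.0030 Td +0.016 Tp +0.001 | p -0.022 est [-0.0027 -0.006   0.0019] p* -0.015 -> pn +0.000 tool y -0.00 z +0.12 F [-3.5 -4.6  5.1]
```

```bash
python3 -m crank '[[[0,0,0.12,0,0,0],[0,0,0,0,0,0],[0,0,0,0,0,0],[0,0,0,0,0,0],[0,0,0,0,0,0],[0,0,0,0,0,0],[0,0,0,0,0,0]]]' >/dev/null; python3 look.py 7
```

```text
t 10.80 T +0.0031 Td +0.021 Tp +0.005 | p +0.001 est [0.0026 0.0186 0.0029] p* -0.021 -> pn -0.028 tool y +0.00 z -0.15 F [-3.8 -4.8  5.6]
```

```bash
python3 -m crank '[[[0,0,-0.15,0,0,0],[0,0,0,0,0,0],[0,0,0,0,0,0],[0,0,0,0,0,0],[0,0,0,0,0,0],[0,0,0,0,0,0],[0,0,0,0,0,0]]]' >/dev/null; python3 look.py 7; python3 - <<'E'
from h import *
c=cam('scene'); print(mark(c)); cv2.imwrite('pics/hold1.png',cv2.resize(c['frame'][210:330,220:380],(800,600),interpolation=cv2.INTER_CUBIC)[:,:,::-1])
E
```

```text
t 11.43 T +0.0104 Td +0.029 Tp +0.014 | p -0.028 est [0.0107 0.0062 0.0023] p* -0.018 -> pn -0.023 tool y -0.00 z +0.02 F [-3.5 -3.8  5.4]
(np.float64(-0.0037249602894863414), np.float64(-0.07570106160797482), np.float64(0.09992516821822714))
```

View pics/hold1.png

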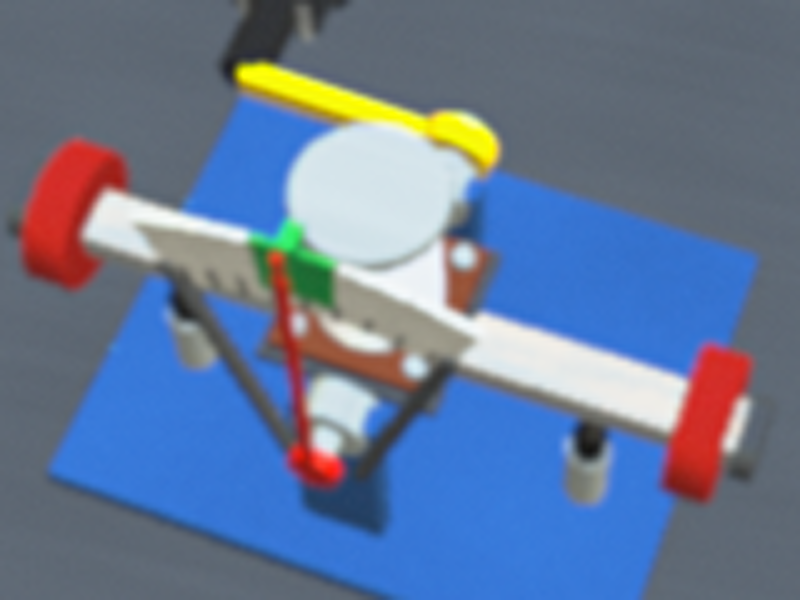

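The picture shows the pointer tip at about (275,260) on the green, a little left of the sector middle, which spans about 250–335 at that height. Part of that offset is parallax, so I'll check it while holding.

```bash
python3 -m crank '[[[0,0,0.02,0,0,0],[0,0,0,0,0,0],[0,0,0,0,0,0],[0,0,0,0,0,0],[0,0,0,0,0,0],[0,0,0,0,0,0]]]' >/dev/null; python3 look.py 6
python3 - <<'E'
from h import *
for n in('scene','top'):
    c=cam(n); P=cloud(c); Q=(P-O)@R; h=cv2.cvtColor(c['frame'],cv2.COLOR_RGB2HSV)
    f=lambda T,x,r:tuple(np.round(proj(c,O+R@np.array([x,-r*np.sin(T),.14+r*np.cos(T)])),1))
    print(n,'tip pred .0,.05',f(0,.095,.2),f(.05,.095,.2))
    g=(h[...,0]>45)&(h[...,0]<85)&(h[...,1]>120)&(Q[...,2]>.28)&(abs(Q[...,0]-.09)<.03)&(abs(Q[...,1])<.1)
    q=Q[g]; v,u=np.nonzero(g); print('green x pct',np.percentile(q[:,0],[5,50,95]).round(4),'z',np.percentile(q[:,2],[5,95]).round(3))
    a=np.arctan2(-q[:,1],q[:,2]-.14); r=np.hypot(q[:,1],q[:,2]-.14)
    lo=(r<.208); print(' sector a range',np.percentile(a[lo],[2,98]).round(3),' tab',(a[r>.21].mean() if (r>.21).any() else None),(r>.21).sum())
    k=red(c)&(abs(Q[...,0]-.095)<.012)&(Q[...,2]>.31)&(abs(Q[...,1])<.09); q=Q[k]; v,u=np.nonzero(k)
    if k.sum(): i=np.argmax(q[:,2]); print(' tip px',u[i],v[i],q[i].round(4))
    w=(h[...,1]<40)&(h[...,2]>120)&(abs(Q[...,0]-.085)<.02)&(Q[...,2]>.25)&(abs(Q[...,1])<.12); q=Q[w]
    if len(q): print(' dial y',np.percentile(q[:,1],[1,99]).round(4), 'x',np.median(q[:,0]).round(4))
E
```

```text
t 12.03 T +0.0095 Td +0.029 Tp +0.014 | p -0.024 est [ 0.0095 -0.0071  0.0021] p* -0.017 -> pn -0.011 tool y -0.00 z +0.07 F [-4.1 -4.3  4.6]
scene tip pred .0,.05 (np.float64(276.7), np.float64(266.4)) (np.float64(272.5), np.float64(265.0))
green x pct [0.0803 0.0833 0.0871] z [0.318 0.361]
 sector a range [-0.075  0.098]  tab 0.012552673757214321 27
 tip px 275 261 [ 0.0952 -0.0023  0.3627]
 dial y [-0.0815  0.0803] x 0.0789
top tip pred .0,.05 (np.float64(338.1), np.float64(140.1)) (np.float64(342.3), np.float64(140.5))
green x pct [0.0759 0.0809 0.0839] z [0.338 0.362]
 sector a range [-0.082  0.101]  tab 0.016092192800113647 22
 tip px 340 137 [ 0.0937 -0.0043  0.3616]
 dial y [-0.0794  0.0784] x 0.0758
```

Measured, the sector middle is at about +0.012 rad and the tip at +0.01 to +0.02, so the pointer is centred. I'll keep holding.

```bash
python3 -m crank '[[[0,0,0.06,0,0,0],[0,0,0,0,0,0],[0,0,0,0,0,0],[0,0,0,0,0,0],[0,0,0,0,0,0]]]' >/dev/null; python3 look.py 7
```

```text
t 12.60 T +0.0124 Td +0.031 Tp +0.013 | p -0.012 est [0.0119 0.0084 0.003 ] p* -0.021 -> pn -0.029 tool y +0.00 z -0.09 F [-4.5 -4.3  5.5]
```

```bash
python3 -m crank '[[[0,0,-0.09,0,0,0],[0,0,0,0,0,0],[0,0,0,0,0,0],[0,0,0,0,0,0],[0,0,0,0,0,0],[0,0,0,0,0,0],[0,0,0,0,0,0]]]' >/dev/null; python3 look.py 7
```

```text
t 13.23 T +0.0118 Td +0.032 Tp +0.014 | p -0.030 est [ 0.0121 -0.0061  0.0024] p* -0.018 -> pn -0.016 tool y -0.00 z +0.07 F [-4.1 -4.5  5.1]
```

```bash
python3 -m crank '[[[0,0,0.07,0,0,0],[0,0,0,0,0,0],[0,0,0,0,0,0],[0,0,0,0,0,0],[0,0,0,0,0,0],[0,0,0,0,0,0],[0,0,0,0,0,0]]]' >/dev/null; python3 look.py 7
```

```text
t 13.87 T +0.0129 Td +0.032 Tp +0.015 | p -0.016 est [0.0126 0.0042 0.003 ] p* -0.021 -> pn -0.027 tool y +0.00 z -0.06 F [-3.6 -4.8  5.3]
```

```bash
python3 -m crank '[[[0,0,-0.06,0,0,0],[0,0,0,0,0,0],[0,0,0,0,0,0],[0,0,0,0,0,0],[0,0,0,0,0,0],[0,0,0,0,0,0],[0,0,0,0,0,0]]]' >/dev/null; python3 look.py 8
```

```text
t 14.50 T +0.0130 Td +0.031 Tp +0.013 | p -0.028 est [ 0.0131 -0.0029  0.0028] p* -0.020 -> pn -0.021 tool y -0.00 z +0.04 F [-4.2 -4.5  5.4]
```

```bash
python3 -m crank '[[[0,0,0.03,0,0,0],[0,0,0,0,0,0],[0,0,0,0,0,0],[0,0,0,0,0,0],[0,0,0,0,0,0],[0,0,0,0,0,0],[0,0,0,0,0,0],[0,0,0,0,0,0]]]' >/dev/null; python3 look.py 8
```

```text
t 15.22 T +0.0114 Td +0.029 Tp +0.012 | p -0.022 est [ 0.0113 -0.0027  0.0029] p* -0.021 -> pn -0.020 tool y -0.00 z +0.01 F [-4.3 -4.1  4.8]
```

```bash
python3 -m crank '[[[0,0,0.01,0,0,0],[0,0,0,0,0,0],[0,0,0,0,0,0],[0,0,0,0,0,0],[0,0,0,0,0,0],[0,0,0,0,0,0],[0,0,0,0,0,0],[0,0,0,0,0,0]]]' >/dev/null; python3 look.py 8
```

```text
t 15.93 T +0.0112 Td +0.028 Tp +0.013 | p -0.020 est [0.0111 0.0017 0.0031] p* -0.022 -> pn -0.024 tool y +0.00 z -0.02 F [-4.5 -4.5  6. ]
```

```bash
python3 -m crank '[[[0,0,-0.02,0,0,0],[0,0,0,0,0,0],[0,0,0,0,0,0],[0,0,0,0,0,0],[0,0,0,0,0,0],[0,0,0,0,0,0],[0,0,0,0,0,0],[0,0,0,0,0,0]]]' >/dev/null; python3 look.py 8
```

```text
t 16.65 T +0.0107 Td +0.028 Tp +0.011 | p -0.024 est [ 0.0107 -0.0025  0.0029] p* -0.021 -> pn -0.020 tool y -0.00 z +0.02 F [-4.2 -3.8  6.4]
```

```bash
python3 -m crank '[[[0,0,0.02,0,0,0],[0,0,0,0,0,0],[0,0,0,0,0,0],[0,0,0,0,0,0],[0,0,0,0,0,0],[0,0,0,0,0,0],[0,0,0,0,0,0],[0,0,0,0,0,0]]]' >/dev/null; python3 look.py 8
```

```text
t 17.37 T +0.0088 Td +0.027 Tp +0.011 | p -0.020 est [ 0.0088 -0.0022  0.0029] p* -0.021 -> pn -0.018 tool y -0.00 z +0.01 F [-3.7 -4.4  5.3]
```

```bash
python3 -m crank '[[[0,0,0.02,0,0,0],[0,0,0,0,0,0],[0,0,0,0,0,0],[0,0,0,0,0,0],[0,0,0,0,0,0],[0,0,0,0,0,0],[0,0,0,0,0,0],[0,0,0,0,0,0]]]' >/dev/null; python3 look.py 8
```

```text
t 18.08 T +0.0116 Td +0.029 Tp +0.011 | p -0.016 est [0.0115 0.0088 0.0032] p* -0.022 -> pn -0.030 tool y +0.00 z -0.07 F [-4.5 -4.4  4.5]
```

```bash
python3 -m crank '[[[0,0,-0.07,0,0,0],[0,0,0,0,0,0],[0,0,0,0,0,0],[0,0,0,0,0,0],[0,0,0,0,0,0],[0,0,0,0,0,0],[0,0,0,0,0,0],[0,0,0,0,0,0]]]' >/dev/null; python3 look.py 8
```

```text
t 18.80 T +0.0070 Td +0.024 Tp +0.008 | p -0.030 est [ 0.0073 -0.0155  0.0022] p* -0.017 -> pn -0.004 tool y -0.00 z +0.13 F [-4.5 -5.2  5.2]
```

```bash
python3 -m crank '[[[0,0,0.11,0,0,0],[0,0,0,0,0,0],[0,0,0,0,0,0],[0,0,0,0,0,0],[0,0,0,0,0,0],[0,0,0,0,0,0]]]' >/dev/null; python3 look.py 6
```

```text
t 19.35 T +0.0024 Td +0.019 Tp +0.005 | p -0.008 est [ 0.0021 -0.0063  0.0028] p* -0.020 -> pn -0.008 tool y -0.00 z +0.00 F [-4.1 -4.6  4.8]
```

```bash
python3 -m crank '[[[0,0,0.01,0,0,0],[0,0,0,0,0,0],[0,0,0,0,0,0],[0,0,0,0,0,0],[0,0,0,0,0,0],[0,0,0,0,0,0]]]' >/dev/null; python3 look.py 6
```

```text
t 19.90 T +0.0051 Td +0.022 Tp +0.007 | p -0.006 est [0.0049 0.0127 0.0032] p* -0.022 -> pn -0.027 tool y +0.00 z -0.11 F [-4.6 -4.6  5.2]
```

```bash
python3 -m crank '[[[0,0,-0.10,0,0,0],[0,0,0,0,0,0],[0,0,0,0,0,0],[0,0,0,0,0,0],[0,0,0,0,0,0],[0,0,0,0,0,0]]]' >/dev/null; python3 look.py 6
```

```text
t 20.45 T +0.0065 Td +0.025 Tp +0.008 | p -0.026 est [ 0.0069 -0.0001  0.0024] p* -0.018 -> pn -0.015 tool y -0.00 z +0.06 F [-4.3 -4.3  5.4]
```

```bash
python3 -m crank '[[[0,0,0.05,0,0,0],[0,0,0,0,0,0],[0,0,0,0,0,0],[0,0,0,0,0,0],[0,0,0,0,0,0],[0,0,0,0,0,0]]]' >/dev/null; python3 look.py 6
```

```text
t 21.00 T +0.0066 Td +0.025 Tp +0.009 | p -0.016 est [ 0.0065 -0.001   0.0026] p* -0.019 -> pn -0.015 tool y -0.00 z +0.01 F [-4.4 -4.5  5.8]
```

```bash
python3 -c "
from workcell import sign_off; print(sign_off())"
```

```text
the job is handed in; nothing more can be done
None
```

The job is handed in: the pointer stayed on the green for about 12 s (t ≈ 8.5 to 21 s). At hand-in it was nearly still at about +0.007 rad, near the sector's middle at about +0.012, with the gripper still on the grip bar.

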